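# Find the antenna bush that fits and hold it over the spigot

## Robot

A 6-joint arm with a two-finger parallel gripper is mounted at the origin on the work surface. World frame = base frame: x ahead of the robot, y to its left, z up, the work surface at z = 0. Lengths are in m, angles in rad, forces in N, time in s.
With the tool pointing down it reaches from about 0.3 to 0.875 m from the base axis. Payload 6.4 kg.
Tool frame: the origin (TCP) lies on the mounting face of the last link; the fingertips stand 173 mm ahead of it and the grasp point (between the pads) lies 155 mm ahead of it (ctrl.tip_reach is the distance from the TCP to the fingertips, in m); z points along the fingers, y is the line along which they close (so a half turn about z gives the same grasp; the last joint's range is limited). The gripper opens to 85 mm and grips with 20 to 120 N. Pads are 22 mm wide; open, the fingers measure 114 mm over their backs; the gripper's body (76 mm by 85 mm) begins 54 mm behind the grasp point. The pads swing forward as they close: fully open they stand 13 mm farther back than shut.
Start: joints at [0.933, 0.181, 1.607, -0, 1.354, -0.206], TCP at [0.241, 0.522, 0.405] pointing down, gripper open.
Joint ranges: [-2.99, 2.99], [-0.89, 2.07], [0.3, 2.58], [-1.14, 4.28], [0, 2.63], [-3.12, 3.12]. Speed limits (rad/s): [2.57, 2.57, 3.01, 3.14, 3.14, 3.14].

## Interface

Orientations are given as a unit quaternion [w, x, y, z].
In Python, from bench import ctrl gives the robot as it stands.
- The arm moves only by the shell command python3 -m pendant 'ROWS'. ROWS is JSON, a list that holds one entry, the list of rows, each a list of 7 numbers: the opening, from 0 (shut) to 1 (fully open), then the shift along the tool's x, y, z in mm, then the turn, a rotation vector about the tool's x, y, z in rad. A call has 1 to 5 rows; each row is the pose to reach, as a shift and turn from the pose commanded when the call began, along the tool's axes at that moment; what a row does not reach only later rows make up. A row lasts 1/12 s, in which the tool goes at most 41.7 mm and 7.16 degrees, less where a joint would pass 70% of its speed; a pose out of reach is approached as far as the arm can. A call with a gripper value outside its range is refused whole. The fingers move at their own pace and stop on an object; the grip force is fixed at half the most. Time passes only in rows, so rows that repeat a pose let the fingers close. It gives the time, the measured TCP pose, the force, the opening and the grip force at its end, in the units of the state.
- ctrl.get_obs(): the state, without advancing time (a new reading comes with each control period).
- ctrl.camera(name): name is "scene" or "side" or "wrist"; returns the picture (400x640x3 uint8, red, green, blue); there is no depth.
- ctrl.camera_params(name): a dict with "mtx" (3x3 intrinsics, pixels), "world_from_camera" (4x4, takes a point from camera to world coordinates); the wrist camera has in their place "tool_from_camera" (4x4, takes a point from camera to tool coordinates, whose origin is the TCP and whose axes are the flange's). Camera axes: x right, y down, z forward; pixel columns grow to the right and rows downward; lengths in m; the calibration is good to about 2 mm. A picture is of the moment at which its call begins: read the wrist's pose just before it. camera_params takes no time and is no camera call.
- ctrl.hand_in(): hands the job in; it is judged then, once.
Trained networks look in the newest picture that a camera, given by its name, has taken for a name from the list of things; names that differ only in an ending like _2 or _b are one class to them, and where a whole thing is asked for, a point or a joint stands for the part that bears it (a point fixed in the world has none). Each returns a list of dicts, best first, with "confidence" (0 to 1); they miss things now and then, are a little off and sometimes report something else, mostly with a low value. They report only what shows in the picture. A call takes as long as a camera call. They do not tell look-alikes from the thing itself.
- ctrl.boxes_of(camera, name): "point" ([column, row] as shares, 0 to 1, of the picture: columns of its width, rows of its height, amid what is visible of it).
The state is a dict: "time_s": time; "q": joint angles; "dq": joint speeds; "joint_efforts": joint torques, N m; "eef_pos": TCP position; "eef_rot": TCP orientation; "wrist_force": force on the tool from outside, world axes, zero at the start; "torque": the same for the moment, N m; "opening": opening from 0.0 (shut) to 1.0 (fully open); "grasp_force": force on a finger pad.
Only numpy, scipy, OpenCV 4.12 (cv2) and the standard library are available. Lean on these libraries where they do the work, as an engineer would, in place of code of your own. Each camera call takes 0.05 s, during which the arm holds its last target. There are 200 camera calls.

## Task

Three aluminium bushes stand on the rubber mat: find the one that slides over the gauge pin and push it right down onto the pin's foot to prove it. Then lift it off, carry it over the top of the transceiver and finish holding it in the gripper, upright, centred and about a centimetre above the tip of the antenna foot's spigot, so that I can grease the spigot: do not let go and do not put it down. Never touch the transceiver or the antenna foot with anything, leave the mug, hand microphone and screwdriver alone, and leave the two bushes that do not fit on the bench.

Things in the scene. Friction and masses are not known exactly. Their poses are not given: they have to be found in the camera images.
- bush_wide_mid (a point): Centre (half-way up, on the axis) of the aluminium bush that fits: a plain upright tube, 44 mm outside diameter, 40 mm high, 19 mm through bore, about 0.13 kg; z is its axis. It starts standing on the rubber mat (mat top is 4 mm above the bench), at any of four places about 92 mm apart in a square; the other three hold the other bushes and the gauge.
- bush_mid_mid (a point): Centre of a bush of the same outside size (44 mm diameter, 40 mm high) with a 13 mm through bore: it does not go over the pin. Starts standing on the mat.
- bush_small_mid (a point): Centre of a bush of the same outside size (44 mm diameter, 40 mm high) with an 8 mm through bore: it does not go over the pin. Starts standing on the mat.
- gauge_seat (a point): Fixed gauge on the mat: a steel pin, 16 mm diameter, upright on a dark round foot 36 mm across and 8 mm high. This point is on the pin's axis at the top face of the foot (12 mm above the bench), where a fitting bush comes to rest. The pin rises 35 mm above this point; its top 8 mm taper to 8 mm diameter. z is the pin's axis, up.
- spigot_tip (a point): Top of the steel spigot of the antenna foot, on its axis, 74 mm above the bench; z up. The fixed black foot is round, 90 mm across and 22 mm high, and stands on a 4 mm cork pad on the other side of the transceiver from the rubber mat; the spigot is 16 mm in diameter, its top 8 mm taper to 8 mm diameter.
- radio: Fixed black transceiver between mat and antenna foot; origin at the centre of its underside, on the bench. Case 180 mm along its x, 160 mm along its y (knobs stand out another 20 mm on its +x face), 62 mm high; a grey meter box 100 x 100 mm standing on it reaches 110 mm above the bench.
- mug: White mug, 76 mm across, 85 mm high, with a handle on its +y side; origin at the centre of its underside. A bystander.
- handmic: Black hand microphone lying flat, 85 mm (x) by 52 mm (y) by 26 mm high; origin at the centre of its underside. A bystander.
- screwdriver: Screwdriver lying on the bench, about 180 mm long along its x, handle to -x. A bystander.
Mind the look-alikes: they are no part of the job. Leave any orange or red look-alike of the part that bears bush_wide_mid alone. Leave any green look-alike of the part that bears bush_mid_mid alone.

How it is judged:
On the way, in this order (a step that is already met when the one before it is completed fails the run):
1. the fitting bush is pushed right down over the gauge pin (horizontal distance between bush_wide_mid and gauge_seat below 0.004 m and z of bush_wide_mid in the frame of gauge_seat below 0.023 m and angle between bush_wide_mid's own z axis and vertical below 0.1 rad), for 0.1 s.
2. the fitting bush is carried over the top of the transceiver (x of bush_wide_mid in the frame of radio between -0.09 and 0.09 m and y of bush_wide_mid in the frame of radio between -0.06 and 0.06 m and height (world z) of bush_wide_mid above 0.083 m), for 0.05 s.
At the end, for the whole second after the job is handed in: The 19 mm bush is held still and upright (within 5 degrees) in the fingers, its axis within 4 mm of the spigot's and its lower face 3 to 20 mm above the spigot's tip, with nothing touching the antenna foot; the other two bushes are on the bench or mat (horizontal distance between bush_wide_mid and spigot_tip below 0.004 m and z of bush_wide_mid in the frame of spigot_tip between 0.023 and 0.04 m and angle between bush_wide_mid's own z axis and vertical below 0.09 rad and linear speed of bush_wide below 0.02 m/s and contact force between bush_wide and the fingers above 2 N and contact force between foot and anything else below 0.1 N and height (world z) of bush_mid_mid between 0 and 0.04 m and height (world z) of bush_small_mid between 0 and 0.04 m); the arm keeps its last pose, push and grip.
It fails at once if the transceiver is touched (contact force between radio and anything else above 1 N).
It fails at once if the antenna foot is touched (contact force between foot and anything else above 1 N).
It fails at once if a bystander is moved by more than 15 mm (distance of any of mug, handmic, screwdriver from where it was at the start of the episode above 0.015 m).
It also fails if it takes over 50 s, if anything falls off the work surface, if the arm or the gripper's body presses on something with over 40 N, if the wrist force passes 120 N, or if a joint passes its speed limit or range.

## Working session

There is one attempt and no reset: what is moved stays moved. The work goes in short steps, Python scripts to look and compute and a shell command to move; the robot and the scene stay as the last step left them, time stands still between calls to the robot, and variables do not carry over. Pictures are saved under pics/ and viewed, at most 10 in all, crops included, and the job is handed in when it is done.

```bash
mkdir -p pics; ls; python3 - <<'E'
from bench import ctrl
import cv2
o=ctrl.get_obs();print(o['eef_pos'],o['eef_rot'],o['opening'],o['time_s'],ctrl.tip_reach)
for c in ("scene","side"):
    im=ctrl.camera(c);cv2.imwrite(f'pics/{c}0.png',im[:,:,::-1])
    for n in ("bush_wide_mid","bush_mid_mid","bush_small_mid","gauge_seat","spigot_tip","radio"):
        print(c,n,[(round(d['point'][0]*640),round(d['point'][1]*400),round(d['confidence'],2)) for d in ctrl.boxes_of(c,n)[:4]])
print(ctrl.camera_params("wrist"))
E
```

```text
pics
[0.24046348 0.52202303 0.40380556] [-3.41892432e-04  2.14218379e-01  9.76785424e-01 -7.77921827e-04] 1.0015773407235515 0.0 0.1734
scene bush_wide_mid [(410, 244, 0.73), (410, 213, 0.72), (452, 220, 0.65), (203, 175, 0.37)]
scene bush_mid_mid [(382, 257, 0.6), (377, 212, 0.57)]
scene bush_small_mid [(410, 193, 0.65)]
scene gauge_seat [(383, 190, 0.45)]
scene spigot_tip [(201, 175, 0.73)]
scene radio [(299, 181, 0.8), (275, 245, 0.35)]
side bush_wide_mid [(335, 174, 0.7), (290, 157, 0.55), (298, 172, 0.47)]
side bush_mid_mid [(359, 183, 0.7), (300, 192, 0.65)]
side bush_small_mid [(270, 178, 0.54)]
side gauge_seat []
side spigot_tip [(298, 373, 0.76)]
side radio [(282, 240, 0.94)]
{'mtx': array([[276.40787445,   0.        , 320.81661076],
       [  0.        , 276.40787445, 197.9320479 ],
       [  0.        ,   0.        ,   1.        ]]), 'tool_from_camera': array([[-6.31427746e-04, -9.46995787e-01, -3.21245358e-01,
         8.29031921e-02],
       [ 9.99999650e-01, -4.21511256e-04, -7.22992989e-04,
         2.49535325e-04],
       [ 5.49262781e-04, -3.21245702e-01,  9.46995722e-01,
         3.03130105e-02],
       [ 0.00000000e+00,  0.00000000e+00,  0.00000000e+00,
         1.00000000e+00]])}
```

View pics/scene0.png

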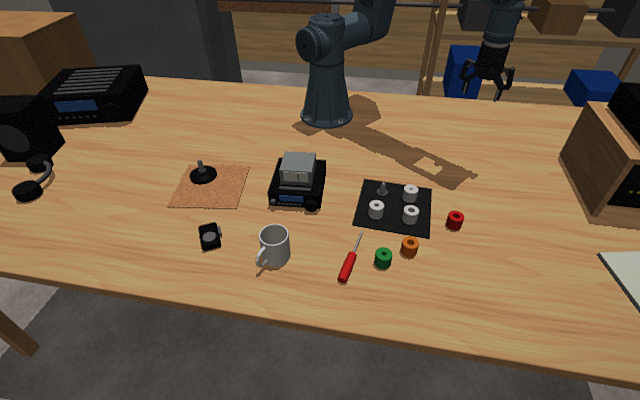

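View pics/side0.png

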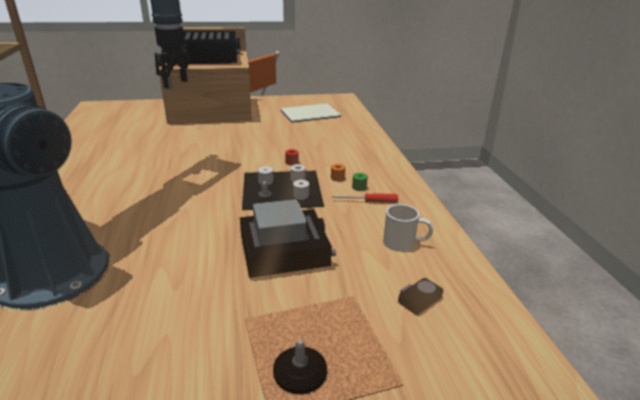

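The scene view shows the mat with aluminium bushes at about (377,209), (411,214) and (411,193), and the gauge pin at (382,188). The spigot is at (200,165). Orange, red and green look-alikes stand off the mat.

```bash
cat > h.py <<'E'
from bench import ctrl
import numpy as np, cv2
from scipy.spatial.transform import Rotation as R
def cam(c,o=None):
    p=ctrl.camera_params(c)
    if c!="wrist": return p['mtx'],p['world_from_camera']
    T=np.eye(4);T[:3,:3]=R.from_quat(o['eef_rot'],scalar_first=True).as_matrix();T[:3,3]=o['eef_pos']
    return p['mtx'],T@p['tool_from_camera']
def ray(c,uv,o=None):
    K,T=cam(c,o);d=T[:3,:3]@np.linalg.solve(K,[*uv,1]);return T[:3,3],d/np.linalg.norm(d)
def onz(c,uv,z,o=None):
    p,d=ray(c,uv,o);return p+d*(z-p[2])/d[2]
def proj(c,X,o=None):
    K,T=cam(c,o);x=np.linalg.inv(T)@[*X,1];x=K@x[:3];return x[:2]/x[2]
def tool(o,dw):  # world shift -> tool mm
    return R.from_quat(o['eef_rot'],scalar_first=True).as_matrix().T@np.array(dw)*1000
E
python3 - <<'E'
from h import *
np.set_printoptions(precision=4,suppress=True)
for n,a,b,z in [("bushA",(377,209),(301,189),.024),("bushB",(411,214),(298,174),.024),("bushC",(411,193),(265,176),.024),("gauge",(382,188),(264,187),.03),("spigTip",(199.5,161),(299,341),.074),("radio",(298,153),(279,204),.11)]:
    print(n,onz("scene",a,z),onz("side",b,z))
for n,uv in [("mug",(272,247)),("mic",(209,236)),("scr",(350,258)),("radioknob",(312,209))]: print(n,onz("scene",uv,.03))
o=ctrl.get_obs();print(R.from_quat(o['eef_rot'],scalar_first=True).as_matrix())
E
```

```text
bushA [0.5656 0.2496 0.024 ] [0.5677 0.2433 0.024 ]
bushB [0.5692 0.348  0.024 ] [0.5716 0.3354 0.024 ]
bushC [0.4755 0.3477 0.024 ] [0.4756 0.3351 0.024 ]
gauge [0.4743 0.2581 0.03  ] [0.4676 0.2573 0.03  ]
spigTip [ 0.4943 -0.3346  0.074 ] [ 0.4832 -0.3427  0.074 ]
radio [ 0.4452 -0.0145  0.11  ] [0.4881 0.0243 0.11  ]
mug [ 0.767  -0.0134  0.03  ]
mic [ 0.7605 -0.1951  0.03  ]
scr [0.7661 0.1944 0.03  ]
radioknob [0.6057 0.0618 0.03  ]
[[-0.9082  0.4185 -0.    ]
 [ 0.4185  0.9082  0.    ]
 [ 0.      0.     -1.    ]]
```

```bash
python3 -m pendant '[[[1,-349,-89,20,0,0,-0.431],[1,-349,-89,20,0,0,-0.431],[1,-349,-89,20,0,0,-0.431],[1,-349,-89,20,0,0,-0.431],[1,-349,-89,20,0,0,-0.431]]]'
```

```text
time_s: 1.12
eef_pos: [0.3951, 0.3968, 0.3939]
eef_rot: [0.0, -0.002, 1.0, 0.0]
wrist_force: [1.1, 0.0, -0.6]
opening: 1.001
grasp_force: 0.0
```

```bash
python3 -m pendant '[[[1,-100,-102,10,0,0,0],[1,-100,-102,10,0,0,0],[1,-100,-102,10,0,0,0],[1,-100,-102,10,0,0,0],[1,-100,-102,10,0,0,0]]]'; python3 - <<'E'
from h import *
o=ctrl.get_obs();print(o['eef_pos'],o['eef_rot'])
im=ctrl.camera("wrist");cv2.imwrite('pics/w1.png',im[:,:,::-1])
for n in ("bush_wide_mid","bush_mid_mid","bush_small_mid","gauge_seat"):
  for d in ctrl.boxes_of("wrist",n)[:4]:
    uv=np.array(d['point'])*[640,400];print(n,uv.round(),round(d['confidence'],2),onz("wrist",uv,.024,o).round(4))
E
```

```text
time_s: 1.53
eef_pos: [0.4969, 0.2926, 0.3834]
eef_rot: [0.0, 0.003, 1.0, -0.001]
wrist_force: [-0.6, 0.4, 0.7]
opening: 1.0
grasp_force: 0.0
[0.49691193 0.29255927 0.38337081] [ 3.13443671e-04  2.94605203e-03  9.99995468e-01 -5.35927841e-04]
bush_wide_mid [357. 304.] 0.92 [0.6874 0.3438 0.024 ]
bush_wide_mid [366. 234.] 0.69 [0.576  0.3512 0.024 ]
bush_wide_mid [462. 231.] 0.62 [0.572  0.4759 0.024 ]
bush_mid_mid [286. 227.] 0.65 [0.5654 0.2459 0.024 ]
bush_mid_mid [315. 328.] 0.57 [0.7321 0.2821 0.024 ]
bush_small_mid [365. 157.] 0.56 [0.475  0.3457 0.024 ]
gauge_seat [293. 151.] 0.77 [0.4673 0.2593 0.024 ]
gauge_seat [ 74. 178.] 0.57 [ 0.4977 -0.0109  0.024 ]
```

View pics/w1.png

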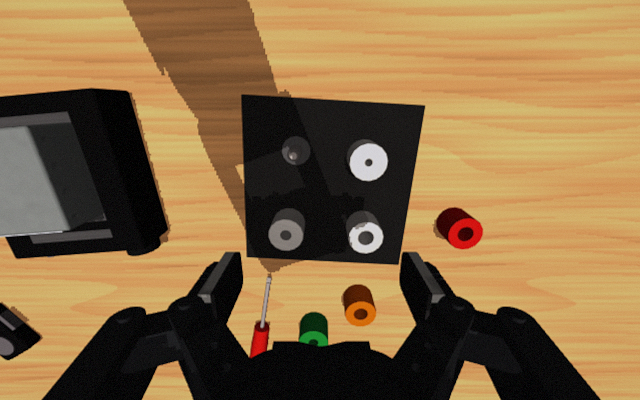

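The bush at (366,238) seems to have the largest bore, (286,235) a middling one and (368,162) the smallest. The gauge pin tip is at about (292,156). I'll enlarge the picture to confirm.

```bash
python3 - <<'E'
import cv2
im=cv2.imread('pics/w1.png')[130:260,255:410]
im=cv2.convertScaleAbs(im,alpha=1.4,beta=20)
cv2.imwrite('pics/w1c.png',cv2.resize(im,None,fx=5,fy=4.6 if 0 else 5 if 0 else 4.6,interpolation=cv2.INTER_CUBIC)[:600,:800])
E
```

```text
(no output)
```

View pics/w1c.png

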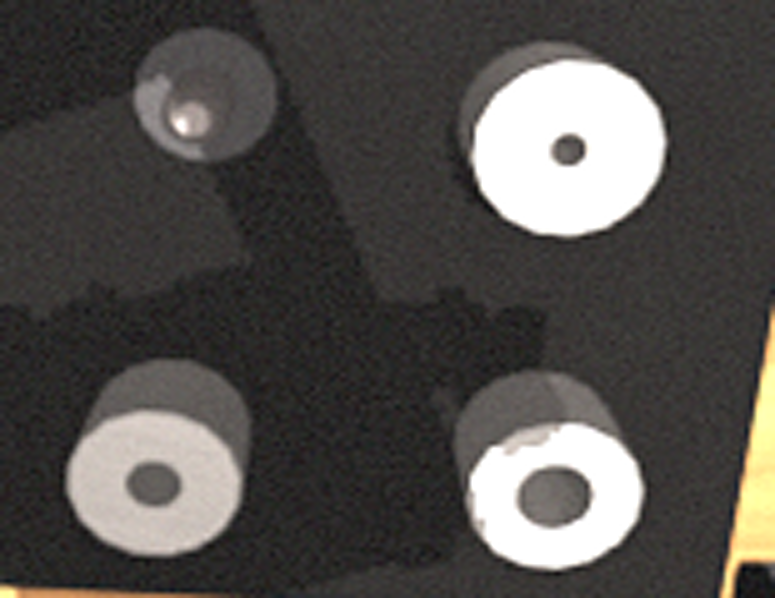

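The crop settles it: the bottom-right bush, with its bore centre at wrist pixel (366,237.8), has a bore of about 18–19 mm. The pin tip is at (292.8,155.7) and the foot centre at (296,150.7).

```bash
python3 - <<'E'
from h import *
o=ctrl.get_obs();print(o['eef_pos'])
for n,uv,z in [("B",(366,237.8),.044),("tip",(292.8,155.7),.047),("foot",(296,150.7),.012)]:
    print(n,onz("wrist",uv,z,o).round(4))
E
```

```text
[0.49325256 0.29688254 0.3838243 ]
B [0.5676 0.3532 0.044 ]
tip [0.4647 0.2659 0.047 ]
foot [0.4647 0.2664 0.012 ]
```

```bash
python3 -m pendant '[[[1,-78,52,124,0,0,0],[1,-78,52,124,0,0,0],[1,-78,52,124,0,0,0],[1,-78,52,124,0,0,0],[1,-78,52,124,0,0,0]]]';python3 -m pendant '[[[1,0,0,0,0,0,0],[1,0,0,0,0,0,0]]]'; python3 - <<'E'
from h import *
o=ctrl.get_obs();print(o['eef_pos'],o['eef_rot'],o['dq'].round(3) if hasattr(o['dq'],'round') else o['dq'])
im=ctrl.camera("wrist");cv2.imwrite('pics/w2.png',im[:,:,::-1])
g=cv2.cvtColor(im,cv2.COLOR_RGB2GRAY)
for X in [(.5713,.349,.044),(.4684,.2616,.047)]: print(proj("wrist",X,o))
c=[int(v) for v in proj("wrist",(.5713,.349,.044),o)]
for th in (90,120,150):
  cs,_=cv2.findContours((g>th).astype('u1')*255,cv2.RETR_CCOMP,cv2.CHAIN_APPROX_NONE)
  for k in cs:
    (x,y),(a,b),_=cv2.fitEllipse(k) if len(k)>20 else ((0,0),(0,0),0)
    if np.hypot(x-c[0],y-c[1])<40 and b<90: print(th,round(x,1),round(y,1),round(a,1),round(b,1),onz("wrist",(x,y),.044,o).round(4))
E
```

```text
time_s: 2.2
eef_pos: [0.5707, 0.3494, 0.2516]
eef_rot: [-0.005, -0.001, 1.0, -0.002]
wrist_force: [-1.9, -0.5, -1.0]
opening: 1.002
grasp_force: 0.0
time_s: 2.37
eef_pos: [0.5715, 0.3488, 0.2605]
eef_rot: [0.0, -0.0, 1.0, 0.0]
wrist_force: [-0.3, -0.1, 1.1]
opening: 0.998
grasp_force: 0.0
[0.57148978 0.34881376 0.26054047] [ 2.32560283e-04 -4.67013213e-04  9.99999859e-01  9.91515466e-05] [-0.01  -0.045 -0.005 -0.002 -0.002 -0.001]
[320.76509262 222.91925818]
[176.12427666  68.51142306]
90 318.2 222.2 53.0 57.9 [0.5708 0.3471 0.044 ]
90 318.2 223.1 24.7 26.8 [0.5714 0.3471 0.044 ]
120 318.2 222.2 52.0 57.3 [0.5707 0.3471 0.044 ]
120 318.0 223.0 26.1 28.0 [0.5714 0.347  0.044 ]
150 318.4 222.3 50.6 56.4 [0.5708 0.3473 0.044 ]
150 318.1 223.3 27.1 29.3 [0.5716 0.3471 0.044 ]
```

View pics/w2.png

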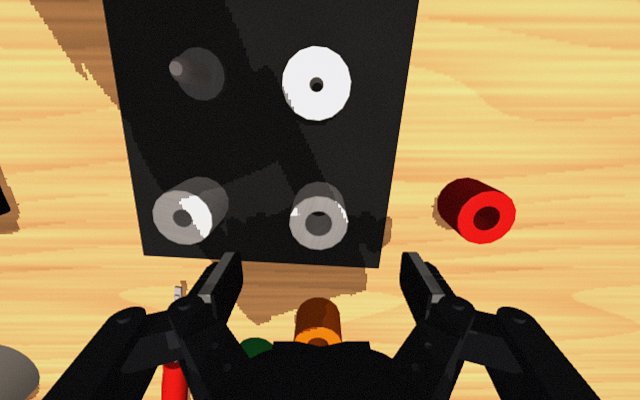

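The target bush shows at (318,223), bore about 19 mm, and the pin tip at (176,69), both as predicted. I'll descend and grip.

```bash
python3 -m pendant '[[[1,0,-1.7,35,0,0,0],[1,0,-1.7,60,0,0,0],[1,0,-1.7,73,0,0,0],[1,0,-1.7,73,0,0,0],[0.2,0,-1.7,73,0,0,0]]]';python3 -m pendant '[[[0.2,0,0,0,0,0,0],[0.2,0,0,0,0,0,0],[0.2,0,0,0,0,0,0],[0.2,0,0,0,0,0,0],[0.2,0,0,0,0,0,0]]]'
```

```text
time_s: 2.83
eef_pos: [0.5722, 0.3463, 0.1881]
eef_rot: [0.0, 0.0, 1.0, 0.0]
wrist_force: [1.2, 0.3, 0.8]
opening: 0.879
grasp_force: 0.0
time_s: 3.25
eef_pos: [0.5732, 0.3466, 0.1895]
eef_rot: [0.002, 0.0, 1.0, 0.001]
wrist_force: [-0.9, 0.0, 6.2]
opening: 0.499
grasp_force: 60.4
```

```bash
python3 -m pendant '[[[0.2,0,0,-30,0,0,0],[0.2,0,0,-65,0,0,0],[0.2,31,-42,-65,0,0,0],[0.2,63,-85,-65,0,0,0],[0.2,63,-85,-65,0,0,0]]]';python3 -m pendant '[[[0.2,0,0,0,0,0,0],[0.2,0,0,0,0,0,0],[0.2,0,0,0,0,0,0]]]'; python3 - <<'E'
from h import *
o=ctrl.get_obs();print(o['eef_pos'],o['eef_rot'])
im=ctrl.camera("wrist");cv2.imwrite('pics/w3.png',im[:,:,::-1])
print("pin",proj("wrist",(.4684,.2616,.047),o),"top",proj("wrist",np.array(o['eef_pos'])+[-.0018,0,-.1455],o))
E
```

```text
time_s: 3.67
eef_pos: [0.5072, 0.2593, 0.2527]
eef_rot: [-0.0, 0.0, 1.0, -0.0]
wrist_force: [-0.9, -0.7, -1.4]
opening: 0.502
grasp_force: 61.5
time_s: 3.92
eef_pos: [0.5099, 0.2615, 0.2529]
eef_rot: [0.001, 0.001, 1.0, 0.0]
wrist_force: [0.5, 0.0, -1.5]
opening: 0.501
grasp_force: 61.5
[0.50991914 0.26148144 0.25290225] [1.27746027e-03 5.83838072e-04 9.99998902e-01 4.71551670e-04]
pin [320.29107951 170.5491233 ] top [320.03413343 278.54377445]
```

View pics/w3.png

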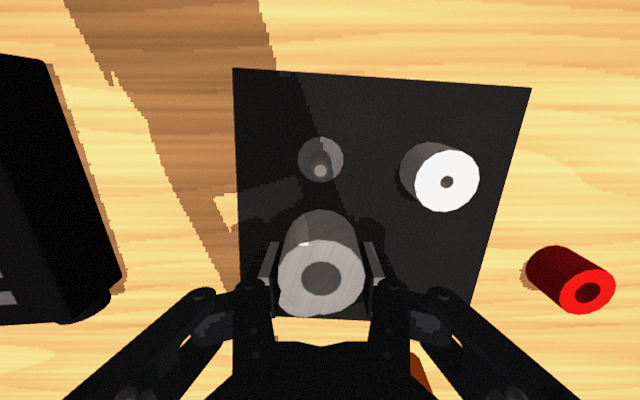

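The pin tip is at about (320,170) and the held bush's bore at about (321,278), both within a pixel or so of prediction. I'll measure both precisely.

```bash
python3 - <<'E'
from h import *
o=ctrl.get_obs();print(o['eef_pos'])
im=cv2.imread('pics/w3.png');g=cv2.cvtColor(im,cv2.COLOR_BGR2GRAY)
print(g[160:182,310:332:1][::2])
for th in (85,95,105,115,125,135):
  cs,_=cv2.findContours((g>th).astype('u1')*255,cv2.RETR_CCOMP,cv2.CHAIN_APPROX_NONE)
  for k in cs:
    if len(k)<12: continue
    (x,y),(a,b),_=cv2.fitEllipse(k)
    if abs(x-320)<10 and 160<y<300 and a>5 and b<110: print(th,round(x,1),round(y,1),round(a,1),round(b,1),onz("wrist",(x,y),.1075 if y>230 else .047,o).round(4))
E
```

```text
[0.51003854 0.26174992 0.25267543]
[[ 52  61  60  56  62  66  64  64  66  66  68  68  67  65  66  64  61  61
   57  56  69 106]
 [ 60  63  62  65  70  68  69  70  71  69  71  71  71  70  69  66  69  63
   61  58  51  97]
 [ 58  63  64  68  72  72  69  67  87  93  90  92  87  72  69  73  68  67
   63  62  59  74]
 [ 67  69  68  72  73  93 120 139 137 140 138 137 141 134 119  89  72  71
   66  65  62  66]
 [ 65  69  72  77  89 137 145 143 139 139 136 133 136 136 140 134  96  73
   71  65  60  63]
 [ 63  65  74  75 113 139 140 139 142 140 138 139 136 137 139 139 106  75
   68  67  60  55]
 [ 58  65  69  74 113 139 144 139 139 142 142 144 139 137 139 138  97  76
   63  61  58  65]
 [ 62  64  65  70  74  99 134 146 144 141 141 140 144 146 132  96  75  69
   63  64  58  63]
 [ 62  64  62  63  69  65  82  95 113 119 118 116 113 100  79  67  65  63
   60  57  64  59]
 [ 67  62  60  59  65  61  62  68  65  68  67  64  68  67  66  62  58  61
   62  60  58  60]
 [ 29  43  53  61  63  67  64  63  63  63  60  62  62  62  61  62  65  52
   52  44  29  20]]
85 320.8 278.1 33.8 39.8 [0.5077 0.2621 0.1075]
85 320.0 170.1 12.4 12.6 [0.4681 0.2616 0.047 ]
95 320.2 293.4 97.8 109.6 [0.5167 0.2618 0.1075]
95 320.8 278.1 34.1 40.2 [0.5077 0.2621 0.1075]
95 320.1 170.4 11.6 12.3 [0.4683 0.2617 0.047 ]
105 320.4 293.5 97.5 109.0 [0.5167 0.2619 0.1075]
105 320.7 278.1 34.4 40.7 [0.5077 0.2621 0.1075]
105 319.9 170.3 11.4 11.9 [0.4683 0.2616 0.047 ]
115 320.2 293.4 97.2 108.3 [0.5166 0.2618 0.1075]
115 320.7 278.2 34.7 41.0 [0.5078 0.262  0.1075]
115 320.0 170.3 10.6 11.2 [0.4682 0.2616 0.047 ]
125 320.1 293.6 97.3 108.2 [0.5167 0.2618 0.1075]
125 320.7 278.1 35.2 41.3 [0.5077 0.2621 0.1075]
125 319.9 170.2 10.5 10.5 [0.4682 0.2616 0.047 ]
135 320.4 293.3 96.8 107.5 [0.5166 0.2619 0.1075]
135 320.7 278.1 35.6 41.6 [0.5077 0.2621 0.1075]
135 319.9 170.4 9.4 10.4 [0.4683 0.2616 0.047 ]
```

```bash
python3 -m pendant '[[[0.2,20,-0.2,0,0,0,0],[0.2,39.5,-0.4,0,0,0,0],[0.2,39.5,-0.4,0,0,0,0],[0.2,39.5,-0.4,14,0,0,0],[0.2,39.5,-0.4,24,0,0,0]]]';python3 -m pendant '[[[0.2,0,0,6,0,0,0],[0.2,0,0,12,0,0,0],[0.2,0,0,12,0,0,0]]]'
```

```text
time_s: 4.38
eef_pos: [0.4705, 0.2617, 0.2279]
eef_rot: [0.001, -0.0, 1.0, 0.0]
wrist_force: [0.3, 0.0, -1.4]
opening: 0.499
grasp_force: 61.5
time_s: 4.63
eef_pos: [0.4694, 0.2607, 0.2141]
eef_rot: [-0.001, 0.0, 1.0, -0.0]
wrist_force: [-0.3, -0.7, -1.6]
opening: 0.496
grasp_force: 61.5
```

```bash
python3 -m pendant '[[[0.2,0,0,8,0,0,0],[0.2,0,0,15,0,0,0],[0.2,0,0,17,0,0,0],[0.2,0,0,18,0,0,0],[0.2,0,0,18,0,0,0]]]';python3 -m pendant '[[[0.2,0,0,0,0,0,0],[0.2,0,0,0,0,0,0]]]'
```

```text
time_s: 5.05
eef_pos: [0.4695, 0.2607, 0.1977]
eef_rot: [-0.0, 0.0, 1.0, -0.0]
wrist_force: [-0.2, 0.8, -1.3]
opening: 0.501
grasp_force: 61.6
time_s: 5.22
eef_pos: [0.4697, 0.2608, 0.1978]
eef_rot: [0.0, 0.0, 1.0, 0.0]
wrist_force: [0.2, 0.6, -1.8]
opening: 0.496
grasp_force: 61.5
```

```bash
python3 -m pendant '[[[0.2,0,0,1.5,0,0,0],[0.2,0,0,3,0,0,0],[0.2,0,0,3,0,0,0],[0.2,0,0,3,0,0,0]]]'
```

```text
time_s: 5.55
eef_pos: [0.4699, 0.2609, 0.1974]
eef_rot: [0.0, 0.0, 1.0, -0.0]
wrist_force: [-10.8, -4.0, 25.3]
opening: 0.498
grasp_force: 63.9
```

Seated: 25 N of reaction at the expected height. Lifting off now.

```bash
python3 -m pendant '[[[0.2,0,0,-20,0,0,0],[0.2,0,0,-55,0,0,0],[0.2,0,0,-95,0,0,0],[0.2,0,0,-135,0,0,0],[0.2,0,0,-165,0,0,0]]]'; python3 -m pendant '[[[0.2,0,-40,0,0,0,0],[0.2,0,-80,0,0,0,0],[0.2,0,-120,0,0,0,0],[0.2,0,-160,0,0,0,0],[0.2,0,-200,0,0,0,0]]]'; python3 -m pendant '[[[0.2,0,-40,0,0,0,0],[0.2,0,-80,0,0,0,0],[0.2,0,-120,0,0,0,0],[0.2,0,-160,0,0,0,0],[0.2,0,-200,0,0,0,0]]]'; python3 -m pendant '[[[0.2,0,-40,0,0,0,0],[0.2,0,-80,0,0,0,0],[0.2,0,-120,0,0,0,0],[0.2,0,-140,0,0,0,0],[0.2,0,-140,0,0,0,0]]]'
```

```text
time_s: 5.97
eef_pos: [0.4699, 0.2609, 0.3632]
eef_rot: [0.002, 0.0, 1.0, 0.0]
wrist_force: [0.2, 0.0, -1.3]
opening: 0.502
grasp_force: 63.2
time_s: 6.38
eef_pos: [0.4689, 0.0593, 0.3599]
eef_rot: [0.0, 0.0, 1.0, -0.0]
wrist_force: [0.9, 0.1, -1.3]
opening: 0.5
grasp_force: 63.2
time_s: 6.8
eef_pos: [0.4688, -0.1411, 0.3599]
eef_rot: [0.0, 0.0, 1.0, -0.0]
wrist_force: [0.7, 0.7, -1.3]
opening: 0.498
grasp_force: 63.2
time_s: 7.22
eef_pos: [0.4687, -0.2836, 0.3599]
eef_rot: [0.0, 0.003, 1.0, -0.001]
wrist_force: [-0.3, 0.9, -0.7]
opening: 0.5
grasp_force: 63.2
```

```bash
python3 -m pendant '[[[0.2,-35,-28,0,0,0,0],[0.2,-70,-54,20,0,0,0],[0.2,-70,-54,50,0,0,0],[0.2,-70,-54,60,0,0,0],[0.2,-70,-54,60,0,0,0]]]';python3 -m pendant '[[[0.2,0,0,0,0,0,0],[0.2,0,0,0,0,0,0],[0.2,0,0,0,0,0,0]]]'; cat > s.py <<'E'
from h import *
o=ctrl.get_obs();print(o['eef_pos'],o['eef_rot'],o['time_s'])
im=ctrl.camera("wrist");cv2.imwrite('pics/w4.png',im[:,:,::-1]);g=cv2.cvtColor(im,cv2.COLOR_RGB2GRAY)
zt=o['eef_pos'][2]-.1455
print("tip",proj("wrist",(.489,-.339,.074),o),"top",proj("wrist",np.array(o['eef_pos'])+[-.0018,0,-.1455],o))
for th in (85,105,125,145,165):
  cs,_=cv2.findContours((g>th).astype('u1')*255,cv2.RETR_CCOMP,cv2.CHAIN_APPROX_NONE)
  for k in cs:
    if len(k)<12: continue
    (x,y),(a,b),_=cv2.fitEllipse(k)
    if abs(x-320)<40 and 100<y<300 and a>5 and b<60: print(th,round(x,1),round(y,1),round(a,1),round(b,1),onz("wrist",(x,y),zt if y>240 else .074,o).round(4))
E
python3 s.py
```

```text
time_s: 7.63
eef_pos: [0.538, -0.3316, 0.295]
eef_rot: [-0.003, 0.0, 1.0, 0.003]
wrist_force: [-0.8, 0.9, -1.7]
opening: 0.499
grasp_force: 63.2
time_s: 7.88
eef_pos: [0.5393, -0.333, 0.302]
eef_rot: [0.001, 0.0, 1.0, -0.001]
wrist_force: [0.7, -0.6, -1.6]
opening: 0.494
grasp_force: 63.2
[ 0.53934123 -0.33301335  0.30202352] [ 1.14942967e-03  1.80379700e-04  9.99998792e-01 -1.03039791e-03] 7.8833
tip [312.78347843 151.42901368] top [320.93582181 278.6071926 ]
85 320.7 278.1 36.1 42.0 [ 0.5373 -0.3331  0.1565]
85 359.7 237.7 7.8 10.1 [ 0.5575 -0.3024  0.074 ]
85 310.9 144.5 10.9 11.4 [ 0.4841 -0.3403  0.074 ]
105 336.8 250.0 14.2 50.5 [ 0.5217 -0.3256  0.1565]
105 359.7 237.2 7.3 9.1 [ 0.557  -0.3025  0.074 ]
105 350.5 200.0 7.4 11.1 [ 0.5257 -0.3108  0.074 ]
105 310.9 144.6 10.2 11.0 [ 0.4842 -0.3403  0.074 ]
125 336.7 250.1 14.3 49.8 [ 0.5218 -0.3256  0.1565]
125 357.5 187.6 6.7 22.3 [ 0.516  -0.3059  0.074 ]
125 331.7 183.2 5.0 8.1 [ 0.5126 -0.3252  0.074 ]
125 341.6 179.9 6.1 10.0 [ 0.51   -0.3179  0.074 ]
125 310.9 144.6 9.6 10.3 [ 0.4842 -0.3403  0.074 ]
145 336.4 250.3 14.1 46.5 [ 0.5219 -0.3257  0.1565]
145 310.9 144.6 8.9 9.3 [ 0.4842 -0.3403  0.074 ]
165 336.5 251.1 14.3 44.3 [ 0.5224 -0.3257  0.1565]
```

View pics/w4.png

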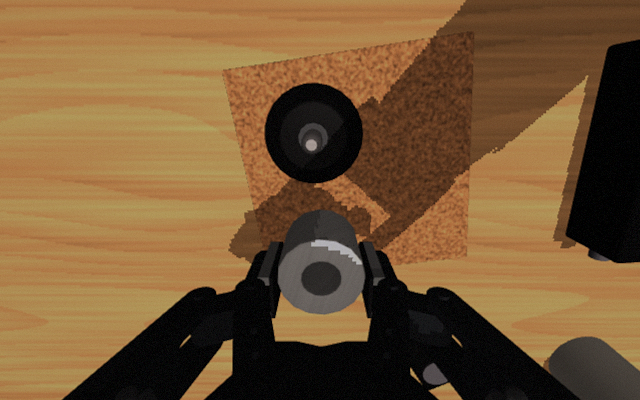

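The spigot tip is at (310.9,144.6), which gives (0.484,-0.340), and the held bore is at (320.7,278.1).

```bash
python3 -m pendant '[[[0.2,27,-3.6,0,0,0,0],[0.2,53,-7.2,0,0,0,0],[0.2,53,-7.2,12,0,0,0],[0.2,53,-7.2,24,0,0,0],[0.2,53,-7.2,30,0,0,0]]]';python3 -m pendant '[[[0.2,0,0,0,0,0,0],[0.2,0,0,0,0,0,0],[0.2,0,0,0,0,0,0],[0.2,0,0,0,0,0,0]]]'; python3 - <<'E'
from h import *
for _ in range(3):
    o=ctrl.get_obs();print(o['eef_pos'],o['eef_rot'],o['time_s'],o['grasp_force'])
    im=ctrl.camera("wrist")
cv2.imwrite('pics/w5.png',im[:,:,::-1])
K=480/100
s=ctrl.camera("side")[300:400,230:370];r=ctrl.camera("scene")[120:220,150:290]
w=im[180:340,250:390]
out=np.hstack([cv2.resize(s,(400,286)),cv2.resize(r,(400,286))])
out=np.vstack([out,np.hstack([cv2.resize(w,(263,300)),np.zeros((300,537,3),np.uint8)])])
cv2.imwrite('pics/f.png',out[:,:,::-1])
E
```

```text
time_s: 8.35
eef_pos: [0.486, -0.3402, 0.2691]
eef_rot: [0.0, 0.001, 1.0, 0.0]
wrist_force: [-0.4, 0.1, -1.2]
opening: 0.499
grasp_force: 63.2
time_s: 8.68
eef_pos: [0.4867, -0.3404, 0.2702]
eef_rot: [0.0, 0.0, 1.0, -0.0]
wrist_force: [-0.2, 0.1, -2.1]
opening: 0.501
grasp_force: 63.2
[ 0.48673927 -0.34043768  0.2701558 ] [ 3.41256046e-04  9.69720636e-05  9.99999893e-01 -2.95680353e-04] 8.6833 63.18388044834137
[ 0.48663515 -0.3404726   0.27016768] [ 3.10759772e-04  1.53336037e-04  9.99999893e-01 -3.05897300e-04] 8.7333 63.183878660202026
[ 0.48654044 -0.34045687  0.27014502] [ 2.89978000e-04  1.85066045e-04  9.99999900e-01 -2.86710025e-04] 8.7833 63.18405747413635
```

View pics/f.png

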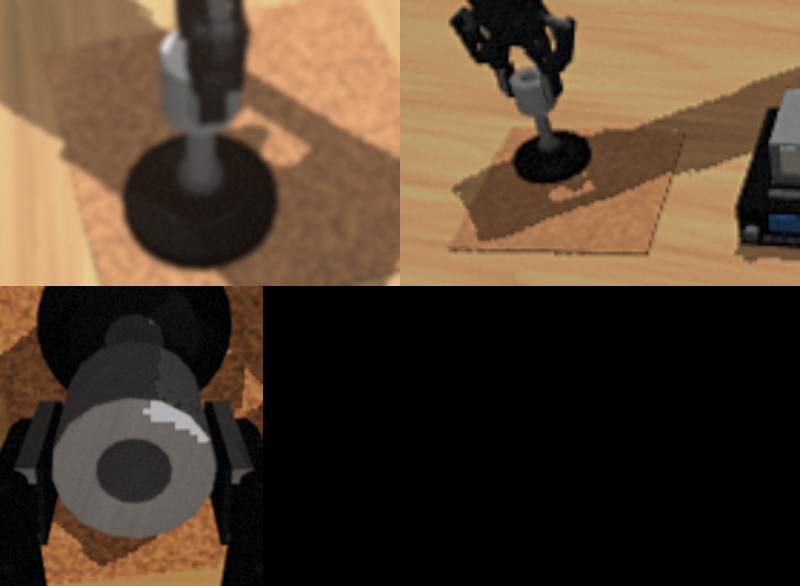

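Both fixed views show the bush upright above the spigot and clear of the foot. The measured pose agrees: axis within about 1 mm, and the lower face about 11 mm above the tip.

```bash
python3 -c "
from bench import ctrl
print(ctrl.hand_in())"
```

```text
the job is handed in; nothing more can be done
None
```

I pushed the 19 mm bush down onto the gauge foot (25 N reaction) and carried it over the transceiver. It is now held upright, by my measurements centred within about 1 mm and about 11 mm above the spigot tip. The job is handed in; no verdict was shown.

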